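# Re-zero a coffee and spice mill, set the grind seven clicks open, refit the hopper

### The arm

A 6-joint arm with a two-finger parallel gripper is mounted at the origin on a cart in front of the work surface, level with it; the furniture and walls round the work are solid. World frame = base frame: x ahead of the robot, y to its left, z up, the work surface at z = 0. Lengths are in mm, angles in degrees, forces in N, time in s.
With the tool pointing down it reaches from about 325 to 925 mm from the base axis. Payload 3.1 kg.
Tool frame: the origin (TCP) lies at the very end of the fingers, on their centre line; the grasp point (between the pads) lies grasp_offset behind it (grasp_offset is the distance from the TCP to the grasp point, in mm); z points along the fingers, y is the line along which they close (so a half turn about z gives the same grasp; the last joint's range is limited). The gripper opens to 85 mm and grips with 20 to 120 N. Pads are 22 mm wide; open, the fingers measure 114 mm over their backs; the gripper's body (76 mm by 85 mm) begins 54 mm behind the grasp point. The pads swing forward as they close: fully open they stand 13 mm farther back than shut.
Start: joints at [-70.371, 12.427, 92.441, -0, 75.132, -6.429], TCP at [274.573, -561.47, 193.5] pointing down, gripper open.
Joint ranges: [-157.48, 157.48], [-44.54, 120.13], [17.64, 146.25], [-64.5, 244.5], [7.68, 150.69], [-147.95, 147.95]. Speed limits (degrees/s): [159.86, 159.86, 180, 180, 180, 180].

### API

Orientations are given as [roll, pitch, yaw] about the fixed x, y, z axes, in that order (R = Rz(yaw) Ry(pitch) Rx(roll)).
In Python, from station import * gives the robot as it stands. Calls block until the motion is done:
- goto(position, orientation): joint-space move of the TCP to a pose.
- move_l(position, attitude=None, speed=150): straight line of the TCP; attitude=None keeps the orientation; speed is the mean speed in mm/s.
- move_j(angles): joint-space move.
- grip(opening, squeeze=None): finger opening in mm; squeeze is the grip in N (None keeps the last); returns when the fingers have stopped.
- wait(seconds).
- solve_ik(position, orientation): joint angles nearest the present ones, or None.
- get_obs(): the state.
- get_image(name): name is "scene" or "top"; returns the picture (480x640x3 uint8, red, green, blue); there is no depth.
- get_calibration(name): a dict with "fx", "fy", "cx", "cy" (pixels), "D" ([k1, k2, p1, p2, k3] as OpenCV has them; the pictures are not rectified), "R" (3x3) and "t" (3): a world point X has camera coordinates R X + t. Camera axes: x right, y down, z forward; pixel columns grow to the right and rows downward; lengths in mm; the calibration is good to about 2 mm. A picture is of the moment at which its call begins. get_calibration takes no time and is no camera call.
A pose or a line that the arm cannot do raises Unreachable and nothing moves.
- sign_off(): hands the job in; it is judged then, once.
Trained networks look in the newest picture that a camera, given by its name, has taken for a name from the list of things; names that differ only in an ending like _2 or _b are one class to them, and where a whole thing is asked for, a point or a joint stands for the part that bears it (a point fixed in the world has none). Each returns a list of dicts, best first, with "score" (0 to 1); they miss things now and then, are a little off and sometimes report something else, mostly with a low value. They report only what shows in the picture. A call takes as long as a camera call. They do not tell look-alikes from the thing itself.
- spot_in(name, camera): "extent" ([centre column, centre row, width, height] in pixels, round what is visible of it).
- regions_of(name, camera): "region" (480x640 bool, what is visible of it) and "extent" ([centre column, centre row, width, height] in pixels, round what is visible of it).
The state is a dict: "t": time; "joint_pos": joint angles; "qvel": joint speeds; "effort": joint torques, N m; "tcp_pos": TCP position; "ee_rot": TCP orientation; "wrist_force": force on the tool from outside, world axes, zero at the start; "moment": the same for the moment, N m; "grip_width": finger opening in mm; "grip_force": force on a finger pad.
Only numpy, scipy, OpenCV 4.12 (cv2) and the standard library are available. Lean on these libraries where they do the work, as an engineer would, in place of code of your own. Each camera call takes 0.05 s, during which the arm holds its last target. There are 200 camera calls.

### The job

The little mill has just been cleaned, so its grind setting is lost. Turn the black adjusting ring clockwise (seen from above) until you feel the burrs just touch, without forcing it, then open it counter-clockwise by exactly seven clicks from there. Afterwards fit the hopper back over the steel neck on top of the mill, upright and fully down but gently, without changing the setting or disturbing the glass and the two spice jars.

Things in the scene. Friction and masses are not known exactly. Their poses are not given: they have to be found in the camera images.
- mill: Cream electric mill, fixed to the table. Origin: on the table under the axis of its round tower (dia. 90 mm, flat top deck 112 mm up); z up; -x points to the tray in front (190 x 112 mm base), where a spout stands over a glass. On the deck, all on the tower's axis: the black adjusting ring and, through it, the steel neck. Nothing higher than the ring's underside stands beside the ring.
- ring_grip (a point): On the axis, at half height of the adjusting ring: round, ribbed black rubber, dia. 60 mm, 28 mm high, underside 8 mm above the deck, same all round (no mark or scale). Clockwise from above closes. Even clicks, 10 to 24 degrees apart: resists by up to 0.4 N m, gives way, drops into the next notch and stays there. It may start 3 to 9 clicks open. Rotating it never lifts it.
- neck_top (a point): Centre of the top of the fixed steel neck on the same axis: dia. 35 mm with a 3.5 mm bevel at the top, 18 mm above the ring's top face. The hopper's skirt slips over it and comes to rest on its top.
- burr (a point): Centre of the lower burr, hidden in the tower, 80 mm above the mill's origin when the burrs touch; that is exactly at a notch (click zero). Each click of opening lowers it 0.04 mm, so a measured position says nothing about the setting. Closing past the touch stiffens steadily, by 0.15 N m a degree or more, and does not give way; over about 0.8 N m the burrs jam and are spoiled.
- hopper: Loose clear hopper with a fixed black lid, 101 mm high, widest 71 mm, 0.10 to 0.17 kg, standing upright on its black skirt. Origin: centre of the skirt's lower rim, z up. Skirt: outside dia. 52 mm, bore dia. 38 mm, 16.5 mm deep to the inner shoulder. Seated on the neck, the origin lies 16.5 mm below the neck's top, 1.5 mm clear of the ring.
- hopper_knob (a point): Middle of the hopper lid's black knob: upright cylinder, dia. 22 mm, 22 mm high, on the hopper's axis, centre 90 mm above the hopper's origin; the lid's flat top is 11 mm below this point. Grip it here from above.
- shot_glass: Small clear glass, dia. 50 mm, 63 mm high, on the mill's tray under the spout, 83 mm in front of the tower's axis. Origin: centre of its foot. To be left there.
- pepper_jar: Spice jar with a dark label and red cap, dia. 41 mm, 105 mm high. Origin: centre of its foot. To be left alone.
- herb_jar: Spice jar with a pale label and red cap, dia. 41 mm, 105 mm high. Origin: centre of its foot. To be left alone.
Things that resemble listed ones, but are neither listed nor needed, are in the scene too. Leave any pink look-alike of the hopper alone.

How it is judged:
By the outcome, as a careful person would: the job done as asked, in the order asked, and still so for the second after the job is handed in, with the robot touching nothing.
It also fails if it takes over 72 s, if anything falls off the work surface, if the arm or the gripper's body presses on something with over 40 N, if the wrist force passes 120 N, or if a joint passes its speed limit or range.

## Working session

There is one attempt and no reset: what is moved stays moved. The work goes in short steps, each a Python script; the robot and the scene stay as the last script left them, time stands still between calls to the robot, and variables do not carry over. Pictures are saved under pics/ and viewed, at most 10 in all, crops included, and the job is handed in when it is done.

```bash
ls; mkdir -p pics; python3 - <<'E'
from station import *
import cv2, numpy as np
o=get_obs(); print({k:np.round(v,2) for k,v in o.items()})
try: print(grasp_offset)
except Exception as e: print(e)
ims=[]
for c in("scene","top"):
    im=get_image(c); cv2.imwrite(f"pics/{c}0.png",im[:,:,::-1])
    k=get_calibration(c); print(c,{a:np.round(b,3).tolist() for a,b in k.items()})
    for n in("mill","ring_grip","neck_top","hopper","hopper_knob","shot_glass","pepper_jar","herb_jar"):
        print(n,[(round(float(d["score"]),2),np.round(d["extent"],1).tolist()) for d in spot_in(n,c)])
print(get_obs()["t"])
E
```

```text
pics
{'t': np.float64(0.0), 'joint_pos': array([-70.37,  12.48,  92.53,   0.  ,  75.13,  -6.43]), 'qvel': array([-0.01,  0.01,  0.05, -0.01,  0.  , -0.04]), 'effort': array([ 0.000e+00, -3.968e+01, -3.039e+01, -0.000e+00,  1.000e-02,
       -0.000e+00]), 'tcp_pos': array([ 274.26, -560.59,  192.13]), 'ee_rot': array([-1.7986e+02, -2.0000e-02,  2.6060e+01]), 'wrist_force': array([ 0.73, -0.78, -0.21]), 'moment': array([-0.03,  0.05, -0.01]), 'grip_force': np.float64(0.0), 'grip_width': np.float64(85.12)}
18.700000000000003
scene {'fx': 474.335, 'fy': 474.335, 'cx': 318.395, 'cy': 239.313, 'D': [-0.059, 0.0, 0.0, 0.0, 0.0], 'R': [[-0.882, -0.471, -0.011], [-0.327, 0.629, -0.705], [0.339, -0.618, -0.709]], 't': [381.459, 422.902, 594.38]}
mill [(0.59, [317.1, 344.9, 120.9, 131.8])]
ring_grip [(0.79, [318.2, 346.3, 125.7, 135.4])]
neck_top [(0.76, [317.6, 346.3, 119.3, 129.8])]
hopper [(0.93, [403.8, 261.4, 43.0, 50.4]), (0.84, [406.5, 219.2, 38.3, 41.6]), (0.6, [346.0, 242.4, 34.6, 50.6])]
hopper_knob [(0.9, [408.0, 219.7, 36.3, 44.5]), (0.89, [345.4, 242.2, 36.2, 48.2]), (0.6, [403.7, 
[... 444 characters left out ...]
]}
mill [(0.6, [252.4, 292.6, 77.5, 102.0])]
ring_grip [(0.61, [253.7, 292.4, 76.6, 99.1])]
neck_top [(0.79, [253.9, 293.4, 73.7, 100.5]), (0.59, [239.4, 321.8, 27.5, 24.4])]
hopper [(0.7, [368.7, 257.5, 37.6, 37.0]), (0.61, [430.3, 298.1, 41.4, 39.7]), (0.55, [369.8, 321.5, 33.1, 39.2])]
hopper_knob [(0.89, [429.1, 300.8, 44.3, 33.6]), (0.63, [366.9, 259.4, 41.4, 36.2]), (0.57, [369.6, 321.9, 36.3, 35.5]), (0.33, [301.0, 175.9, 25.3, 30.8])]
shot_glass [(0.61, [239.4, 321.6, 24.3, 23.9]), (0.45, [245.3, 176.1, 32.0, 35.0])]
pepper_jar [(0.62, [301.5, 176.4, 23.2, 32.8]), (0.51, [241.3, 323.5, 25.6, 20.7])]
herb_jar [(0.67, [245.0, 174.2, 31.6, 32.7]), (0.39, [252.9, 291.3, 75.2, 98.2])]
0.9
```

```bash
python3 - <<'E'
import cv2,numpy as np
a=cv2.imread("pics/scene0.png");b=cv2.imread("pics/top0.png")
A=cv2.resize(a[190:430,180:440],(520,480)) 
A=cv2.resize(a[180:420,180:440],None,fx=1.5,fy=1.5,interpolation=cv2.INTER_CUBIC)
B=cv2.resize(b[150:390,190:460],None,fx=1.5,fy=1.5,interpolation=cv2.INTER_CUBIC)
cv2.imwrite("pics/both.png",np.hstack([A,B]));print(A.shape,B.shape)
E
```

```text
(360, 390, 3) (360, 405, 3)
```

View pics/both.png

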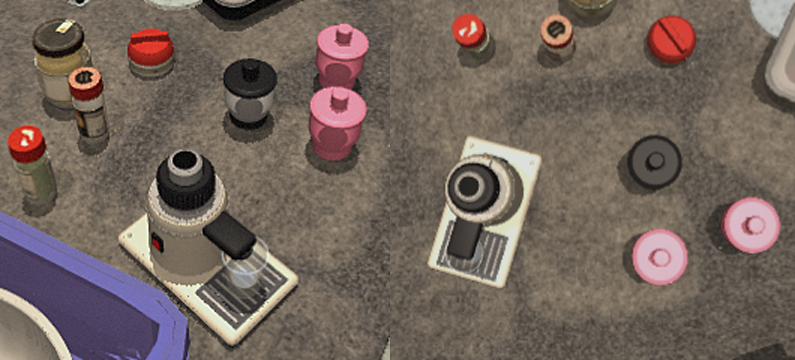

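View pics/scene0.png

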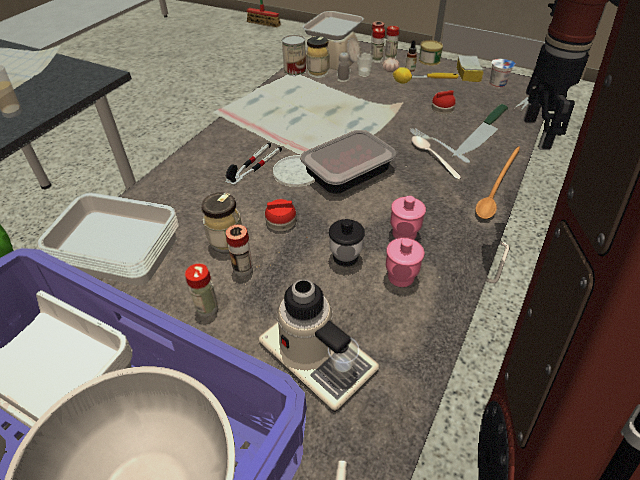

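The scene view shows the mill tower at about (304,320) with the black ring at (304,300) and the neck at (303,288). The shot glass is at (343,359), the jars at (238,250) and (201,290).
There are three hopper candidates in scene/top: (346,242)/(369,258), which is clear with a black lid, and two pink ones at (407,219)/(430,298) and (404,262)/(370,322). The clear one with the black lid fits the description, and the enlarged crop confirms it.

```bash
python3 - <<'E'
import cv2,numpy as np
a=cv2.imread("pics/scene0.png");b=cv2.imread("pics/top0.png")
t=[]
for im,(u,v) in((a,(303,297)),(b,(248,281)),(a,(346,242)),(b,(369,257))):
    c=im[v-24:v+24,u-32:u+32]; c=cv2.resize(c,None,fx=6.25,fy=6.25,interpolation=cv2.INTER_CUBIC)
    for i in range(0,64,10):
        cv2.line(c,(int((i+.5)*6.25),0),(int((i+.5)*6.25),6),(0,255,0),1); cv2.putText(c,str(u-32+i),(int(i*6.25),18),0,.4,(0,255,255),1)
    for i in range(0,48,10):
        cv2.line(c,(0,int((i+.5)*6.25)),(6,int((i+.5)*6.25)),(0,255,0),1); cv2.putText(c,str(v-24+i),(8,int(i*6.25)+8),0,.4,(0,255,255),1)
    t.append(c)
cv2.imwrite("pics/z.png",np.vstack([np.hstack(t[:2]),np.hstack(t[2:])]))
E
```

```text
(no output)
```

View pics/z.png

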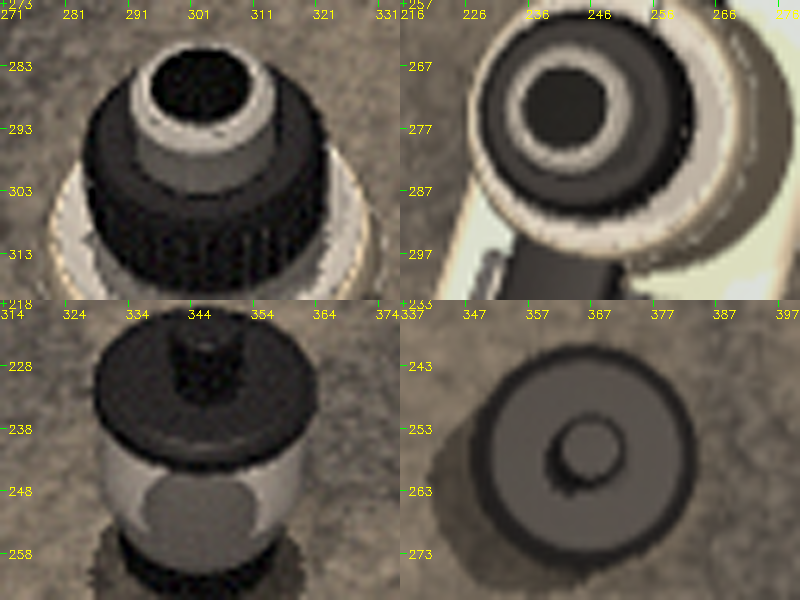

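```bash
cat >h.py <<'E'
from station import *
import numpy as np, cv2
def ray(cam,uv):
    k=get_calibration(cam); K=np.array([[k["fx"],0,k["cx"]],[0,k["fy"],k["cy"]],[0,0,1.]])
    p=cv2.undistortPoints(np.array([[uv]],float),K,np.array(k["D"],float))[0,0]
    R=np.array(k["R"]);t=np.array(k["t"]); d=R.T@np.r_[p,1]; return -R.T@t,d/np.linalg.norm(d)
def tri(s,t):
    (a,d),(b,e)=ray("scene",s),ray("top",t)
    m=np.linalg.lstsq(np.c_[d,-e],b-a,rcond=None)[0]; P,Q=a+m[0]*d,b+m[1]*e
    return (P+Q)/2,np.linalg.norm(P-Q)
def atz(c,uv,z):
    a,d=ray(c,uv); return a+d*(z-a[2])/d[2]
E
python3 - <<'E'
from h import *
f=lambda x:np.round(x,1)
for n,s,t,z in(("neck",(302.66,286.1),(241.9,273.8),166),("lid",(346.3,231.6),(366.8,257.1),79),("knobtop",(346.6,224.5),(367.2,256.5),101)):
    P,g=tri(s,t); print(n,f(P),round(g,2),"at z:",f(atz("scene",s,z)),f(atz("top",t,z)))
print("ring top(148) from top",f(atz("top",(216+(585-400)/6.25-.5,257+112/6.25-.5),148)))
print("glass",f(atz("scene",(342.6,356),50)),f(atz("top",(239.4,321.7),63)))
print("jars",f(tri((201,270),(245,174))[0]),f(tri((238,232),(301,176))[0]))
E
```

```text
neck [ 513.  -105.1  167.9] 0.7 at z: [ 514.2 -106.3  166. ] [ 512.8 -104.8  166. ]
lid [ 545.8 -330.    73.6] 0.03 at z: [ 543.5 -325.    79. ] [ 545.4 -329.7   79. ]
knobtop [ 545.4 -329.4   93.5] 0.22 at z: [ 542.2 -322.1  101. ] [ 544.6 -328.9  101. ]
ring top(148) from top [ 512.6 -106.9  148. ]
glass [435.8 -90.2  50. ] [425.4 -79.7  63. ]
jars [710.3 -96.4 108.1] [ 705.2 -203.9  108.9]
```

```bash
python3 - <<'E'
from h import *
for y in range(-180,181,30):
    j=solve_ik([513.2,-105.6,116],[180,0,y]); print(y,None if j is None else np.round(j,1))
E
```

```text
-180 [ -19.3    4.8  109.9    0.    65.3 -109.3]
-150 [ -19.3    4.8  109.9    0.    65.3 -139.3]
-120 None
-90 None
-60 [-19.3   4.8 109.9  -0.   65.3 130.7]
-30 [-19.3   4.8 109.9  -0.   65.3 100.7]
0 [-19.3   4.8 109.9  -0.   65.3  70.7]
30 [-19.3   4.8 109.9  -0.   65.3  40.7]
60 [-19.3   4.8 109.9  -0.   65.3  10.7]
90 [-19.3   4.8 109.9   0.   65.3 -19.3]
120 [-19.3   4.8 109.9   0.   65.3 -49.3]
150 [-19.3   4.8 109.9   0.   65.3 -79.3]
180 [ -19.3    4.8  109.9    0.    65.3 -109.3]
```

```bash
python3 - <<'E'
from h import *
X,Y=513.2,-105.6
j=solve_ik([X,Y,230],[180,0,90]); j=np.array(j); j[5]=-100
move_j(j.tolist())
o=get_obs(); print(o["t"],np.round(o["tcp_pos"],2),np.round(o["ee_rot"],2),np.round(o["wrist_force"],2),np.round(o["moment"],3))
err=np.array(o["tcp_pos"])-[X,Y,230]; P=np.array([X,Y,118])-err
move_l(P.tolist(),speed=150)
o=get_obs(); print(o["t"],np.round(o["tcp_pos"],2),np.round(o["ee_rot"],2),np.round(o["wrist_force"],2),np.round(o["moment"],3))
grip(61.5,30)
o=get_obs(); print(o["t"],o["grip_width"],o["grip_force"],np.round(o["wrist_force"],2),np.round(o["moment"],3))
grip(55,30)
o=get_obs(); print(o["t"],o["grip_width"],o["grip_force"],np.round(o["tcp_pos"],2),np.round(o["wrist_force"],2),np.round(o["moment"],3),np.round(o["joint_pos"],2))
E
```

```text
2.7667 [ 513.19 -106.25  229.97] [-179.98    0.    170.63] [-0.14  0.69 -0.22] [-0.018  0.011 -0.066]
3.6667 [ 514.06 -105.39  118.96] [-1.7998e+02  1.0000e-01  1.7068e+02] [ 0.61 -0.44  0.03] [ 0.03  -0.014  0.011]
4.0333 61.08207313444693 0.0 [ 0.49 -0.3   0.68] [-0.008  0.014  0.031]
4.275 55.044780676112126 0.0 [ 513.21 -104.92  118.05] [-0.14  0.26 -0.01] [ 0.024 -0.04   0.043] [-19.23   4.67 109.81   0.    65.51 -99.93]
```

```bash
python3 - <<'E'
from h import *
t=[]
for c,(u,v) in(("scene",(305,300)),("top",(248,280))):
    im=get_image(c)[:,:,::-1]; t.append(cv2.resize(im[v-60:v+60,u-50:u+50],None,fx=4,fy=4,interpolation=cv2.INTER_CUBIC))
cv2.imwrite("pics/g1.png",np.hstack(t)); o=get_obs(); print(o["grip_width"],o["grip_force"],np.round(o["moment"],3),o["tcp_pos"])
E
```

```text
54.96499068009708 0.0 [-0.002 -0.022 -0.035] [ 513.1682143  -104.93698998  117.98165149]
```

View pics/g1.png

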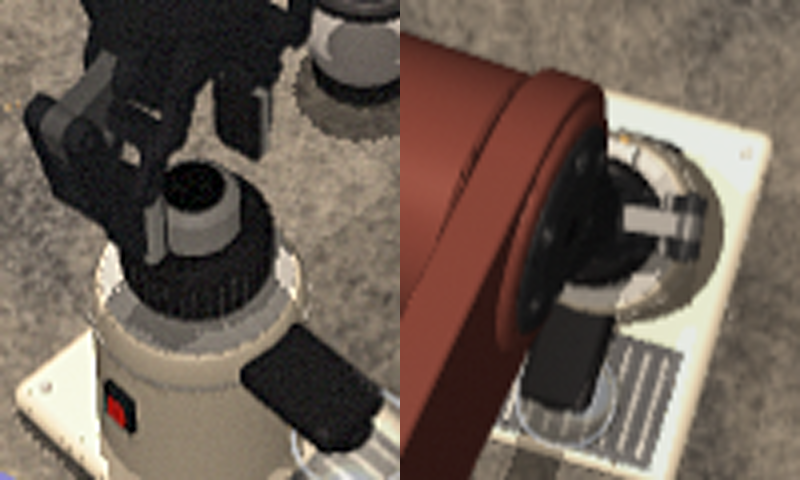

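```bash
python3 - <<'E'
from h import *
for uv in((292.5,305),(319.5,278.7)):
    for z in(125,140,150,160): print(uv,z,np.round(atz("scene",uv,z),1))
for z in(125,150,170): print("top",z,np.round(atz("top",(270.5,277),z),1))
E
```

```text
(292.5, 305) 125 [527.3 -94.2 125. ]
(292.5, 305) 140 [520.9 -84.8 140. ]
(292.5, 305) 150 [516.7 -78.5 150. ]
(292.5, 305) 160 [512.4 -72.2 160. ]
(319.5, 278.7) 125 [ 515.1 -161.3  125. ]
(319.5, 278.7) 140 [ 509.  -150.2  140. ]
(319.5, 278.7) 150 [ 505.  -142.8  150. ]
(319.5, 278.7) 160 [ 500.9 -135.4  160. ]
top 125 [ 508.2 -149.1  125. ]
top 150 [ 507.1 -152.6  150. ]
top 170 [ 506.2 -155.4  170. ]
```

```bash
python3 - <<'E'
from h import *
def proj(c,X):
    k=get_calibration(c);K=np.array([[k["fx"],0,k["cx"]],[0,k["fy"],k["cy"]],[0,0,1.]])
    return cv2.projectPoints(np.array([X],float),cv2.Rodrigues(np.array(k["R"]))[0],np.array(k["t"],float),K,np.array(k["D"],float))[0][0,0]
a=cv2.imread("pics/scene0.png")
c=cv2.resize(a[60:180,480:620],None,fx=5,fy=5,interpolation=cv2.INTER_CUBIC)[:, :400*2]
y=np.radians(26.06); d=np.array([np.sin(y),-np.cos(y),0])*42.5
for z in(192,205,225):
  for s in(-1,0,1):
    p=proj("scene",np.array([274.4,-561,z])+s*d); q=((p-[480,60]+.5)*5).astype(int); cv2.circle(c,tuple(int(v) for v in q),3,{192:(0,0,255),205:(0,255,0),225:(255,255,0)}[z],-1)
g=cv2.imread("pics/g1.png")[:,:400]
y=np.radians(170.6); d=np.array([np.sin(y),-np.cos(y),0])*27.5
for z in(118,135,152):
  for s in(-1,0,1):
    p=proj("scene",np.array([513.2,-105,z])+s*d); q=((p-[255,240]+.5)*4).astype(int); cv2.circle(g,tuple(int(v) for v in q),3,{118:(0,0,255),135:(0,255,0),152:(255,255,0)}[z],-1)
H=np.zeros((600,800,3),np.uint8); c=c[:,150:550]; H[:c.shape[0],:400]=c; H[:480,400:]=g
cv2.imwrite("pics/tips.png",H)
E
```

```text
(no output)
```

View pics/tips.png

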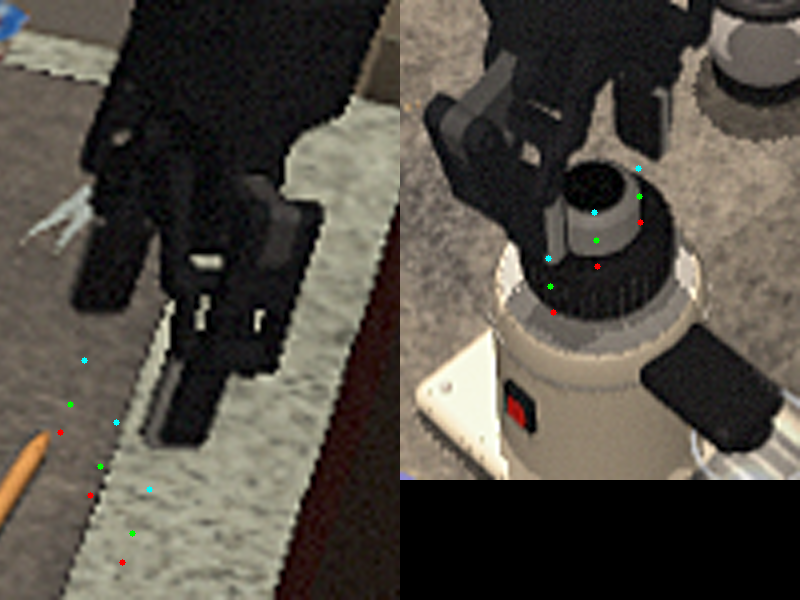

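The picture shows the finger tips (scene crop 150,260 and 258,155) at about z = 150. That is well above the reported TCP, so they closed over the ring without touching it. I'll go lower in guarded steps.

```bash
python3 - <<'E'
from h import *
grip(85)
P=np.array(get_obs()["tcp_pos"]); 
for z in(112,107,103,100):
    move_l([513.2,-105.8,z],speed=60)
    o=get_obs(); print(z,round(o["t"],2),np.round(o["tcp_pos"],1),np.round(o["wrist_force"],1),np.round(o["moment"],3))
    if o["wrist_force"][2]>5: break
grip(58,30)
o=get_obs(); print(o["t"],o["grip_width"],o["grip_force"],np.round(o["wrist_force"],2),np.round(o["moment"],3))
im=get_image("scene")[:,:,::-1]; cv2.imwrite("pics/g2.png",cv2.resize(im[230:360,240:370],None,fx=4,fy=4,interpolation=cv2.INTER_CUBIC))
E
```

```text
112 5.03 [ 512.6 -105.6  111.2] [-0.1  0.2  0.5] [-0.041 -0.021 -0.058]
107 5.28 [ 512.7 -105.7  106.4] [-0.1 -0.5 -1.7] [-0.009  0.019 -0.042]
103 5.53 [ 512.9 -105.7  102.6] [-0.2 -0.8 -0.3] [-0.    -0.032  0.025]
100 5.78 [ 513.  -105.7   99.7] [ 0.2  0.4 -1.2] [ 0.008 -0.028  0.007]
6.1667 58.31846562103076 23.49977195262909 [-1.96  5.07  4.75] [ 0.825  0.13  -0.048]
```

View pics/g2.png

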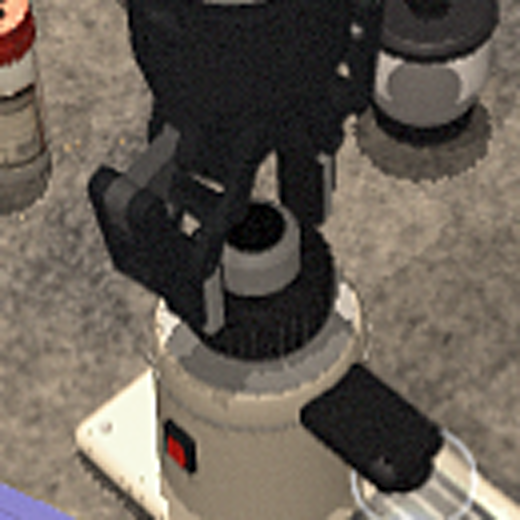

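```bash
python3 - <<'E'
from h import *
grip(85)
for z in(96,92,89):
    move_l([513.2,-105.8,z],speed=60)
    o=get_obs(); print(z,round(o["t"],2),np.round(o["tcp_pos"],1),np.round(o["wrist_force"],1),np.round(o["moment"],3))
    if abs(o["wrist_force"][2])>5: break
grip(56,35)
for i in range(3):
    wait(.05); o=get_obs(); print(o["t"],o["grip_width"],o["grip_force"],np.round(o["tcp_pos"],2),np.round(o["wrist_force"],2),np.round(o["moment"],3))
im=get_image("scene")[:,:,::-1]; cv2.imwrite("pics/g3.png",cv2.resize(im[230:360,240:370],None,fx=4,fy=4,interpolation=cv2.INTER_CUBIC))
E
```

```text
96 6.85 [ 512.7 -105.7   95.4] [ 0.  -0.4  0.3] [ 0.009  0.001 -0.028]
92 7.1 [ 512.8 -105.7   91.5] [-0.1  0.6  0.3] [ 0.018 -0.013  0.047]
89 7.35 [ 513.  -105.7   88.7] [ 0.5 -0.1  1.2] [-0.021 -0.02   0.012]
7.7667 58.76885049977004 38.47143352031708 [ 513.42 -104.84   89.68] [-0.67  5.66  5.82] [ 0.917  0.237 -0.039]
7.8167 58.5021042156363 38.47657084465027 [ 513.42 -104.82   89.67] [-1.26  3.25  5.82] [ 0.947  0.231 -0.01 ]
7.8667 58.8659423642628 38.48433315753937 [ 513.42 -104.82   89.7 ] [-1.45  4.98  5.82] [ 0.962  0.222 -0.078]
```

View pics/g3.png

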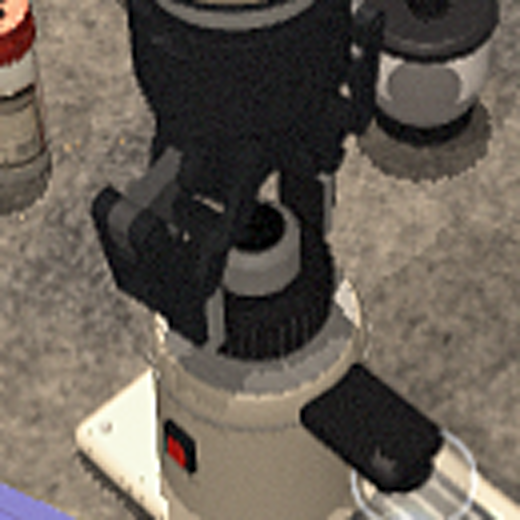

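```bash
cat >>h.py <<'E'
import json,os
def mz(n=6): return float(np.mean([get_obs()["moment"][2] for _ in range(n)]))
def turn(q,dirn,limit,step,maxdeg,tmax,log):
    """turn joint 6 (dirn +1 = clockwise) until |Mz|>limit, maxdeg or tmax; returns q"""
    t0=get_obs()["t"]; s=q[5]
    while abs(q[5]-s)<maxdeg-1e-6 and get_obs()["t"]-t0<tmax:
        q[5]+=dirn*step; move_j(q); m=mz(); log.append((round(q[5],2),round(m,3)))
        if abs(m)>limit: break
    return q
E
python3 - <<'E'
from h import *
move_l([513.2,-104.6,89],speed=60)
o=get_obs(); print(o["t"],np.round(o["tcp_pos"],2),np.round(o["wrist_force"],2)); print([round(get_obs()["moment"][2],3) for _ in range(5)],get_obs()["t"])
q=list(map(float,solve_ik([513.2,-104.6,89],[180,0,90])));q[5]=-100.
L=[];move_j(q);print(get_obs()["t"],mz())
q=turn(q,1,.5,1.5,24,5,L)
o=get_obs();print(o["t"],np.round(o["joint_pos"],2),o["grip_width"],np.round(o["wrist_force"],2));print(L); json.dump(q,open("q.json","w"))
E
```

```text
8.1667 [ 513.42 -104.85   89.66] [-1.49  2.79  5.57]
[np.float64(-0.002), np.float64(-0.002), np.float64(-0.002), np.float64(-0.002), np.float64(-0.002)] 8.1667
8.4167 -0.016792711800983632
12.4167 [-1.9230e+01  6.8200e+00  1.1089e+02 -5.0000e-02  6.2250e+01 -7.5980e+01] 58.617332173036345 [-3.12  0.72  4.93]
[(-98.5, 0.191), (-97.0, 0.341), (-95.5, 0.296), (-94.0, 0.147), (-92.5, -0.018), (-91.0, -0.179), (-89.5, -0.322), (-88.0, -0.401), (-86.5, -0.247), (-85.0, -0.056), (-83.5, 0.144), (-82.0, 0.353), (-80.5, 0.256), (-79.0, 0.132), (-77.5, 0.044), (-76.0, -0.141)]
```

```bash
python3 - <<'E'
from h import *
q=json.load(open("q.json")); p=15.4; n=-84.6
for k in range(8):
    n+=p; 
    if n>143: print("range"); break
    q[5]=n; move_j(q); m0=mz(); 
    if abs(m0)>.25: print("odd",n,m0);break
    q[5]=n+1.5; move_j(q); m1=mz(); print(round(n,2),round(m0,3),round(m1,3),round(get_obs()["t"],2))
    if m1>.33: break
    n-=np.clip(m0/.13,-.8,.8)
json.dump(q,open("q.json","w")); o=get_obs(); print(o["grip_width"],np.round(o["wrist_force"],1),np.round(o["tcp_pos"],1))
E
```

```text
-69.2 0.065 0.291 12.92
-54.3 0.009 0.218 13.5
-38.97 0.082 0.284 14.09
-24.2 0.039 0.432 14.68
58.64826844518956 [-4.4  0.   6.5] [ 512.8 -105.7   89.7]
```

```bash
python3 - <<'E'
from h import *
q=json.load(open("q.json"))
q[5]+=.5; move_j(q); print(q[5],mz(12))
q[5]-=2.2; move_j(q); m=mz(); print(q[5],m)
n=-24.35
for k in range(1,8):
    n-=15.1; q[5]=n+5; move_j(q); a=mz(); q[5]=n; move_j(q); m0=mz(); print(k,round(n,2),round(a,3),round(m0,3),round(get_obs()["t"],2))
    n-=np.clip(m0/.14,-.8,.8)
q[5]=n; move_j(q); print(n,mz(),get_obs()["t"])
json.dump(q,open("q.json","w")); o=get_obs(); print(o["grip_width"],np.round(o["wrist_force"],1),np.round(o["tcp_pos"],1))
E
```

```text
-22.198504500739467 0.4595673237291245
-24.398504500739467 0.15123824105405925
1 -39.45 0.243 0.038 15.72
2 -54.82 0.286 0.06 16.26
3 -70.35 0.314 -0.088 16.81
4 -84.82 0.311 0.027 17.34
5 -100.11 0.284 -0.067 17.88
6 -114.74 0.298 0.06 18.42
7 -130.27 0.35 -0.069 18.97
-129.77825383106716 -0.0723921244342493 19.2167
58.841368505733016 [-3.   1.3  6.3] [ 513.3 -104.4   89.7]
```

The touch reading (0.46 N m at +2°) isn't convincing enough. I'll go back and confirm the stop with finer steps and averaged readings.

```bash
cat >>h.py <<'E'
def mza(n=6):
    v=[]
    for _ in range(n): wait(.03); v.append(get_obs()["moment"][2])
    return float(np.mean(v))
E
python3 - <<'E'
from h import *
q=json.load(open("q.json"))
q[5]=-41.; move_j(q); print(q[5],mza())
q[5]=-37.7; move_j(q); print("n1+1.8",mza())
q[5]=-26; move_j(q); print(q[5],mza())
for a in(-24.5,-23.5,-22.5,-22,-21.5,-21,-20.5,-20):
    q[5]=a; move_j(q); m=mza(); print(a,round(m,3),round(get_obs()["t"],2),round(get_obs()["joint_pos"][5],2))
    if m>.55: break
    if a>-22.5 and m<.25: print("gave way");break
json.dump(q,open("q.json","w"))
E
```

```text
-41.0 -0.22908197053930823
n1+1.8 0.24371894199761535
-26 -0.24626947833067445
-24.5 -0.006 22.22 -24.51
-23.5 0.24 22.67 -23.55
-22.5 0.428 23.12 -22.59
-22 0.549 23.57 -22.11
-21.5 0.64 24.02 -21.63
```

```bash
python3 - <<'E'
from h import *
q=json.load(open("q.json"))
for k in range(0,8):
    q[5]=-24.45-15.05*k+(1.8 if k in(1,4,7) else 0)
    move_j(q)
    if k in(1,4,7): print(k,q[5],round(mz(),3))
q[5]=-24.45-105.35; move_j(q); print("zero",mza())
q[5]-=.8; move_j(q); print("-0.8",mza()); q[5]+=.8; move_j(q); print("zero",mza(3))
o=get_obs(); print(o["t"],o["grip_width"],round(o["joint_pos"][5],2))
grip(85); o=get_obs(); print(o["t"],np.round(o["wrist_force"],1),np.round(o["moment"],3),np.round(o["tcp_pos"],1))
move_l([513.2,-104.6,215],speed=200); print(get_obs()["t"])
E
```

```text
1 -37.7 0.372
4 -82.85000000000001 0.327
7 -128.0 0.306
zero 0.021135504374455744
-0.8 -0.12798911414888609
zero -0.054138638537411486
28.0 58.60544731184318 -129.8
28.3833 [-0.4 -0.1 -0.2] [-0.039  0.009 -0.012] [ 513.1 -104.8   88.7]
29.1667
```

```bash
python3 - <<'E'
from h import *
X,Y=545.3,-329.3
def st(s): o=get_obs(); print(s,round(o["t"],2),round(o["grip_width"],2),round(o["grip_force"],1),np.round(o["tcp_pos"],1),np.round(o["wrist_force"],1),np.round(o["ee_rot"],1))
goto([X,Y,190],[180,0,150]); st("above")
move_l([X,Y,105],speed=150); st("105"); move_l([X,Y,84],speed=70); st("84")
grip(45); st("45")
im=get_image("scene")[:,:,::-1]; cv2.imwrite("pics/h1.png",cv2.resize(im[170:290,270:420],None,fx=4,fy=4,interpolation=cv2.INTER_CUBIC))
E
```

```text
above 30.07 85.08 0.0 [ 544.8 -328.   188.7] [-0.2  0.2 -0.2] [179.9  -0.2 150.1]
105 30.79 85.03 0.0 [ 546.1 -329.2  106. ] [0.1 0.1 1. ] [-1.800e+02  1.000e-01  1.501e+02]
84 31.24 84.85 0.0 [ 544.7 -329.    83.1] [0.3 0.  0.6] [ 1.8e+02 -1.0e-01  1.5e+02]
45 31.72 44.71 0.0 [ 545.4 -329.4   84.2] [-0.2  0.2  0.2] [-180.    0.  150.]
```

View pics/h1.png

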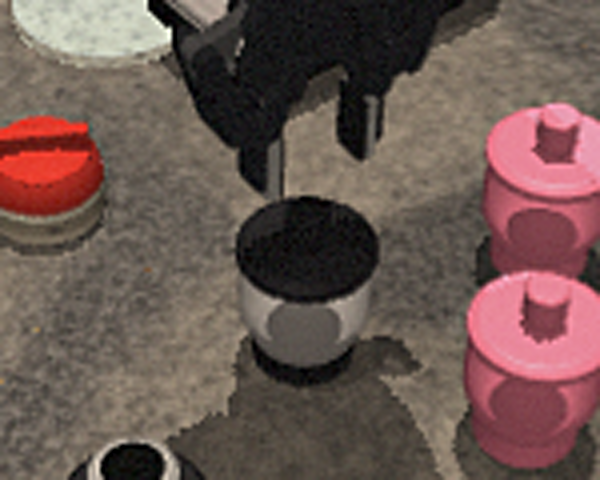

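The tips (crop 270,190 and 360,155) are centred over the hopper but still about 45 mm above the lid. I'll make a guarded descent.

```bash
python3 - <<'E'
from h import *
X,Y=545.3,-329.3
def st(s): o=get_obs(); print(s,round(o["t"],2),round(o["grip_width"],2),round(o["grip_force"],1),np.round(o["tcp_pos"],1),np.round(o["wrist_force"],1)); return o
for z in(66,58,54,50,47,44):
    move_l([X,Y,z],speed=60); o=st(z)
    if o["wrist_force"][2]>3: break
grip(15,20); o=st("close")
im=get_image("scene")[:,:,::-1]; cv2.imwrite("pics/h2.png",cv2.resize(im[190:280,300:390],None,fx=4,fy=4,interpolation=cv2.INTER_CUBIC))
E
```

```text
66 32.22 44.95 0.0 [ 544.7 -328.8   64.9] [0.9 0.5 0.2]
58 32.5 45.08 0.0 [ 544.9 -329.    57.3] [ 0.4 -0.6  0.3]
54 32.75 45.14 0.0 [ 545.1 -329.1   53.7] [0.3 0.2 0.3]
50 33.0 45.03 0.0 [ 545.  -329.1   49.6] [ 1.3  0.1 -0.4]
47 33.25 44.85 0.0 [ 545.1 -329.1   46.7] [ 0.6  1.1 -0.5]
44 33.5 45.39 0.0 [ 545.1 -329.1   43.7] [-0.2 -0.5  0.3]
close 33.83 20.97 21.2 [ 545.4 -329.3   44.1] [1.4 0.6 0.4]
```

View pics/h2.png

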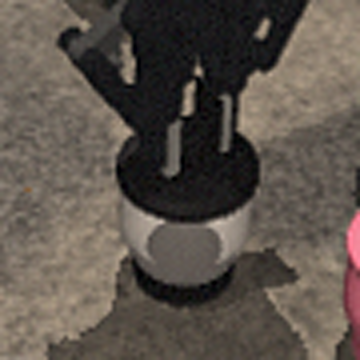

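```bash
python3 - <<'E'
from h import *
X,Y=545.3,-329.3
def st(s): o=get_obs(); print(s,round(o["t"],2),round(o["grip_width"],2),round(o["grip_force"],1),np.round(o["tcp_pos"],1),np.round(o["wrist_force"],1),np.round(o["moment"],2),np.round(o["ee_rot"],1)); return o
grip(40); goto([X,Y,44],[180,0,60]); st("turned")
grip(15,40); st("closed")
move_l([X,Y,60],speed=60); st("up"); move_l([X,Y,250],speed=200); st("high")
move_l([512.4,-104.4,250],speed=150); wait(.2); st("over")
get_image("scene"); r=regions_of("hopper","scene"); print([(round(d["score"],2),np.round(d["extent"],1)) for d in r])
get_image("top"); print([(round(d["score"],2),np.round(d["extent"],1)) for d in regions_of("hopper","top")])
E
```

```text
turned 35.6 40.08 0.0 [ 545.3 -329.3   44. ] [-0.4  0.2  0.2] [-0.    0.02 -0.03] [180.  -0.  60.]
closed 35.91 20.44 39.1 [ 545.2 -329.2   44.1] [-0.7  0.2  0.8] [ 0.12  0.12 -0.02] [-180.   -0.   60.]
up 36.33 20.38 39.1 [ 545.8 -329.7   60.8] [-0.1 -0.5 -1.4] [ 0.03  0.02 -0.02] [179.9   0.   60. ]
high 37.42 20.17 39.1 [ 544.3 -328.6  247.9] [-0.6 -0.1 -2.2] [ 0.02 -0.    0.04] [-179.8   -0.    60. ]
over 39.29 20.29 39.2 [ 512.4 -104.9  249.9] [-0.1 -0.2 -1.8] [0.   0.02 0.02] [-180.    0.   60.]
[(0.91, array([300.2, 248.2,  51. ,  65.7])), (0.9, array([406.4, 220.2,  35.2,  41.1])), (0.63, array([403.6, 264.6,  43. ,  52.1]))]
[(0.84, array([430.8, 298.6,  43.5,  36.1])), (0.71, array([368.6, 321.5,  35.9,  37. ])), (0.63, array([236.2, 272.9,  38.7,  43.1])), (0.44, array([256.2, 293.1,  74.9, 101.1]))]
```

```bash
python3 - <<'E'
from h import *
X,Y=512.4,-104.4
move_l([X,Y,224],speed=80); F0=np.array(get_obs()["wrist_force"]); print(np.round(F0,1))
z=224
while z>182:
    z-=2; move_l([X,Y,z],speed=40); o=get_obs(); F=np.array(o["wrist_force"]); print(z,round(o["t"],2),np.round(o["tcp_pos"],1),np.round(F,1),np.round(o["moment"],2))
    if F[2]-F0[2]>4 or np.hypot(*F[:2])>6: break
E
```

```text
[-0.5  0.2 -1.3]
222 40.22 [ 512.6 -104.5  222.3] [-0.1  0.1 -2. ] [ 0.01 -0.02  0.02]
220 40.47 [ 512.4 -104.4  220. ] [ 0.  -0.3 -1.7] [-0.01 -0.05  0.01]
218 40.72 [ 512.3 -104.4  217.8] [-0.1 -0.7 -1.2] [-0.05  0.04 -0.02]
216 40.97 [ 512.2 -104.3  215.8] [ 0.3  1.  -1.3] [-0.02  0.04 -0.05]
214 41.22 [ 512.3 -104.4  213.8] [ 0.2 -0.4 -1.8] [ 0.04 -0.02  0.01]
212 41.47 [ 512.3 -104.4  211.8] [ 0.1  0.6 -1.9] [-0.02 -0.05  0.02]
210 41.72 [ 512.3 -104.4  209.8] [ 0.1 -0.5 -1.4] [ 0.03 -0.03 -0.01]
208 41.97 [ 512.3 -104.4  207.8] [-0.6  0.7 -1.5] [0.02 0.01 0.01]
206 42.22 [ 512.3 -104.4  205.8] [ 0.2  0.1 -2.2] [-0.03  0.01 -0.06]
204 42.47 [ 512.2 -104.3  203.8] [ 0.1 -0.5 -1.2] [ 0.02  0.03 -0.04]
202 42.72 [ 512.2 -104.3  201.8] [ 0.5  0.2 -1.4] [-0.01  0.02  0.05]
200 42.97 [ 512.2 -104.3  199.8] [-0.7  0.8 -1.4] [ 0.02 -0.    0.01]
198 43.22 [ 512.2 -104.3  197.8] [-0.1 -0.8 -2.2] [-0.02 -0.06 -0.02]
196 43.47 [ 512.3 -104.3  195.8] [ 0.5  0.5 -1.7] [0.02 0.02 0.03]
194 43.72 [ 512.2 -104.3  193.8] [ 0.5  0.1 -1.9] [ 0.03 -0.    0.02]
192 43.97 [ 512.9 -104.5  193.5] [-1.   1.4  5. ] [ 0.22  0.4  -0.01]
```

```bash
python3 - <<'E'
from h import *
X,Y=512.4,-104.4
def st(s): o=get_obs(); print(s,round(o["t"],2),round(o["grip_width"],2),np.round(o["tcp_pos"],1),np.round(o["wrist_force"],1))
move_l([X,Y,193.3],speed=20); st("unload"); grip(45); st("open")
move_l([X,Y,260],speed=120); st("up"); goto([420,-330,300],[180,0,60]); wait(.3); st("away")
a=get_image("scene")[:,:,::-1]; print(spot_in("hopper","scene")[:1]); b=get_image("top")[:,:,::-1]
A=cv2.resize(a[210:410,180:400],None,fx=2,fy=2,interpolation=cv2.INTER_CUBIC); B=cv2.resize(b[150:350,180:360],None,fx=2,fy=2,interpolation=cv2.INTER_CUBIC)
cv2.imwrite("pics/end.png",np.hstack([A,B])[:,:800])
E
```

```text
unload 44.22 20.86 [ 512.7 -104.5  193.5] [-0.8 -0.5  2.2]
open 44.58 45.47 [ 512.3 -104.4  193. ] [ 0.1 -0.2  0.2]
up 45.28 45.01 [ 512.  -104.3  259.4] [ 0.2 -0.7 -0.5]
away 46.56 44.97 [ 420.6 -329.   299.8] [0.8 0.3 0.5]
[{'extent': [408.1, 220.1, 33.9, 43.1], 'score': 0.85}]
```

View pics/end.png

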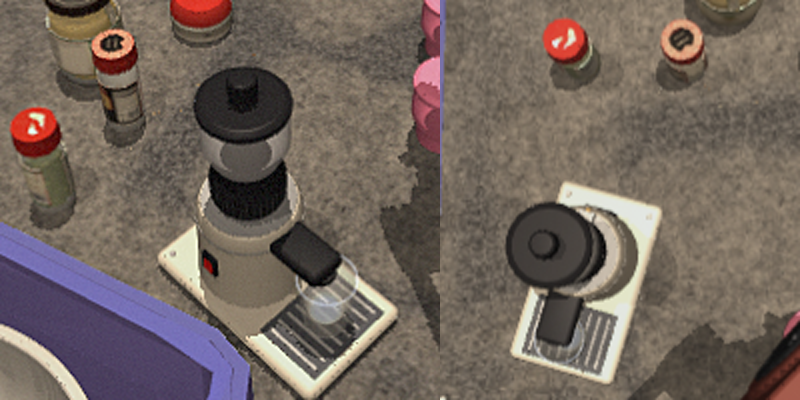

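The final picture shows the hopper upright on the neck (left crop, around 243,140). Its skirt sits right above the ring, and the glass and both jars are where they were.

```bash
python3 -c "
from station import *
print(sign_off())"
```

```text
the job is handed in; nothing more can be done
None
```

The mill is set seven clicks open from the burr touch (peak closing torque about 0.64 N m), the hopper sits upright and fully down on the neck, the glass and jars look undisturbed in the last picture, and I handed the job in at about 47 s.

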